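Fetch the red sprinkle tin over the rack's rail into the topping holder

ROBOT

A 6-joint arm with a two-finger parallel gripper is mounted at the origin on a cart in front of the work surface, level with it; the furniture and walls round the work are solid. World frame = base frame: x ahead of the robot, y to its left, z up, the work surface at z = 0. Lengths are in mm, angles in rad, forces in N, time in s.
With the tool pointing down it reaches from about 275 to 1000 mm from the base axis. Payload 8.4 kg.
Tool frame: the origin (TCP) lies on the centre line of the jaws, within the pads' length; the fingertips stand r.tip_reach ahead of it and the grasp point (between the pads) lies 11 mm behind it (r.tip_reach is the distance from the TCP to the fingertips, in mm); z points along the fingers, y is the line along which they close (so a half turn about z gives the same grasp; the last joint's range is limited). The gripper opens to 85 mm and grips with 20 to 120 N. Pads are 22 mm wide; open, the fingers measure 114 mm over their backs; the gripper's body (76 mm by 85 mm) begins 54 mm behind the grasp point. The pads swing forward as they close: fully open they stand 13 mm farther back than shut.
Start: joints at [-1.266, 0.353, 1.633, -0, 1.155, -0.002], TCP at [188.755, -595.818, 239.281] pointing down, gripper open.
Joint ranges: [-2.63, 2.63], [-0.92, 2.1], [0.06, 2.66], [-1.3, 4.44], [0, 2.69], [-3.02, 3.02]. Speed limits (rad/s): [2.22, 2.22, 2.79, 3.14, 3.14, 3.14].

INTERFACE

Orientations are given as [roll, pitch, yaw] about the fixed x, y, z axes, in that order (R = Rz(yaw) Ry(pitch) Rx(roll)).
In Python, from rig import r gives the robot as it stands.
- The arm moves only by the tool carry_out, never from a script. Its argument "targets" is a list of rows, each an object with "dp": the shift along the tool's x, y, z in mm, a list of three; "yaw": the turn about the tool's z in degrees. A call has 1 to 12 rows; each row is the pose to reach, as a shift and turn from the pose commanded when the call began, along the tool's axes at that moment; what a row does not reach only later rows make up. A row lasts 1/8 s, in which the tool goes at most 62.5 mm and 10.7 degrees, less where a joint would pass 70% of its speed; a pose out of reach is approached as far as the arm can. A call with a gripper value outside its range is refused whole. "fingers" is the opening, from -1 (shut) to 1 (fully open), so that 0 is half open, set as the call begins (left out, the last holds). The fingers move at their own pace and stop on an object; "grip_force" is the grip in N (left out, the last holds). Time passes only in rows, so rows that repeat a pose let the fingers close. It gives the time, the measured TCP pose, the force, the opening and the grip force at its end, in the units of the state.
- r.sense(): the state, without advancing time (a new reading comes with each control period).
- r.grab_frame(name): name is "side" or "top" or "wrist"; returns the picture (400x640x3 uint8, red, green, blue); there is no depth.
- r.get_calibration(name): a dict with "fx", "fy", "cx", "cy" (pixels), "rvec" (rotation vector, rad) and "tvec" (3), from world to camera coordinates, as OpenCV has them. Camera axes: x right, y down, z forward; pixel columns grow to the right and rows downward; lengths in mm; the calibration is good to about 2 mm. A picture is of the moment at which its call begins: read the wrist's pose just before it. get_calibration takes no time and is no camera call; for the wrist camera it gives the pose at the moment of the call.
- r.sign_off(): hands the job in; it is judged then, once.
The state is a dict: "clock": time; "qpos": joint angles; "qvel": joint speeds; "joint_efforts": joint torques, N m; "eef_pos": TCP position; "tcp_rot": TCP orientation; "contact_force": force on the tool from outside, world axes, zero at the start; "wrist_torque": the same for the moment, N m; "opening": opening from 0.0 (shut) to 1.0 (fully open); "grasp_force": force on a finger pad.
Only numpy, scipy, OpenCV 4.12 (cv2) and the standard library are available. Lean on these libraries where they do the work, as an engineer would, in place of code of your own. Each camera call takes 0.05 s, during which the arm holds its last target. There are 200 camera calls.

TASK

Clear the sleeve of paper cups out of the topping holder and stand it upright on the worktop, clear of the holder. Lift the red-lidded tin up over the rack's front rail and draw it out, stand it upright on the worktop and let go of it, then take it again by its two broad faces and set it down gently between the holder's cheeks, upright and wholly on the floor, with its labelled broad face to the holder's open front. Keep the tin upright all the way, and leave the other tins and everything else where they are.

Things in the scene. Friction and masses are not known exactly. Their poses are not given: they have to be found in the camera images.
- tin_red: upright rectangular sprinkle tin, aluminium with a red slip lid, 58 mm along its x, 42 mm along its y, 96 mm high, about 0.22 kg (varies). Origin: centre of underside; z up. Its broad faces (58 mm wide) look to +y and -y, its narrow ones (42 mm) to +x and -x. Narrow -x face: red spine label, towards the rack's front at the start. Only the +y broad face bears the white label with a red band
- red_label (a point): centre of the white label on the red tin's +y broad face, 42 mm above its underside
- rack: fixed wooden rack, 118 mm deep (x), 216 mm wide (y), open above; origin: centre of its footprint on the worktop, its front looks to its own -x. On its deck, 40 mm above the worktop, four tins stand in a row along y in any order, about 6 mm from one another and from the end panels, whose tops (136 mm above the worktop) are level with the tins'
- rack_deck (a point): point on the rack's deck top, mid-row: tin centres are here within 2 mm in the rack's x, and at y = -72, -24, +24, +72 mm from here. The back panel's inner face is 40 mm behind the tins, its top 130 mm above the worktop
- rack_rail (a point): middle of the top of the front retaining rail: two 6 mm steel rods along the rack's y, top 85 mm above the worktop (45 mm above the deck), about 8 mm in front of the tins' narrow faces
- holder: fixed topping holder; origin: centre of its footprint on the worktop, and of the tin's place. Grey floor, top 8 mm above the worktop, 84 x 82 mm. White upright cheeks at y = +-33 to +-41 mm (66 mm apart inside, 74 mm long in x), tops 112 mm above the worktop, 8 mm higher than a tin standing between them. The tin's narrow faces go beside the cheeks
- holder_front (a point): middle of the holder's open front edge at its own -x, on the floor top, marked with a red line. At the opposite end (+x) a low black stop crosses the floor from x = +37 to +42 mm, its top 22 mm above the worktop
- sleeve: sleeve of stacked cream paper portion cups, standing upright in the holder between the cheeks at the start; round, 60 mm across near the top (tapering to the foot), 86 mm high, origin: centre of its underside; rigid; about 0.06 kg (varies); can be pinched near its top
- tin_blue: tin with a blue lid, same size, origin, axes and labels as tin_red; stays standing in the rack
- tin_green: tin with a green lid, same size, origin, axes and labels as tin_red; stays standing in the rack
- tin_yellow: tin with a yellow lid, same size, origin, axes and labels as tin_red; stays standing in the rack
- timer: white wind-up kitchen timer, 68 mm across, 56 mm high, loose bystander; origin: centre of its underside
- tape: roll of masking tape lying flat, 82 mm across, 24 mm high, loose bystander; origin: centre of its underside
- cutter_large: steel ring cutter, 71 mm across, 36 mm high, loose bystander; origin: centre of its underside
- cutter_small: steel ring cutter, 55 mm across, 31 mm high, loose bystander; origin: centre of its underside
- shaker: steel flour shaker, 69 mm across, 106 mm high, loose bystander; origin: centre of its underside
- bottle: brown squeeze bottle with a red pointed top, 59 mm across, 172 mm high, loose bystander; origin: centre of its underside

How it is judged:
By the outcome, as a careful person would: the job done as asked, in the order asked, and still so for the second after the job is handed in, with the robot touching nothing.
It also fails if it takes over 70 s, if anything falls off the work surface, if the arm or the gripper's body presses on something with over 40 N, if the wrist force passes 120 N, or if a joint passes its speed limit or range.

## Working session

There is one attempt and no reset: what is moved stays moved. The work goes in short steps, Python scripts to look and compute and a tool call to move; the robot and the scene stay as the last step left them, time stands still between calls to the robot, and variables do not carry over. Pictures are saved under pics/ and viewed, at most 10 in all, crops included, and the job is handed in when it is done.

Besides the shell and the picture viewer there is one more tool, called as a command line: name --argument value ..., lists and objects as JSON in quotes. carry_out: Moves the arm, as the interface text tells. Its arguments: {"type":"object","properties":{"targets":{"type":"array","items":{"type":"object","properties":{"dp":{"type":"array","items":{"type":"number"}},"yaw":{"type":"number"}}}},"fingers":{"type":"number"},"grip_force":{"type":"number"}},"required":["targets"]}

```bash
mkdir -p pics; ls; python3 - <<'E'
from rig import r
import cv2,numpy as np
s=r.sense()
for k in("clock","eef_pos","tcp_rot","opening","contact_force"):print(k,s[k])
print(r.tip_reach)
for n in("side","top"):
    c=r.get_calibration(n);print(n,c)
    f=r.grab_frame(n);cv2.imwrite(f"pics/{n}0.png",f[:,:,::-1])
E
```

```text
pics
clock 0.0
eef_pos [ 188.58516065 -595.38014693  238.56526886]
tcp_rot [-3.14018907e+00  3.18634741e-05  3.06770931e-01]
opening 1.0019154899893128
contact_force [-0.51500824  0.30419384  0.06977481]
8.0
side {'fx': 461.92642118113093, 'fy': 461.92642118113093, 'cx': 315.19499441292425, 'cy': 199.70449426460397, 'rvec': array([ 2.18361999, -0.23845242,  0.09617114]), 'tvec': array([-501.22062378,  153.005301  , 1572.05066395])}
top {'fx': 456.2069981461649, 'fy': 456.2069981461649, 'cx': 316.3828302237895, 'cy': 203.06902172220813, 'rvec': array([ 2.18552257, -2.16835598,  0.05773563]), 'tvec': array([  27.39722211,  523.89156468, 1406.8405146 ])}
```

View pics/side0.png

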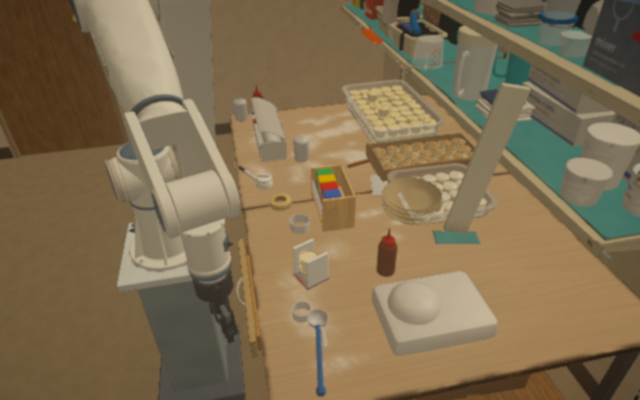

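View pics/top0.png

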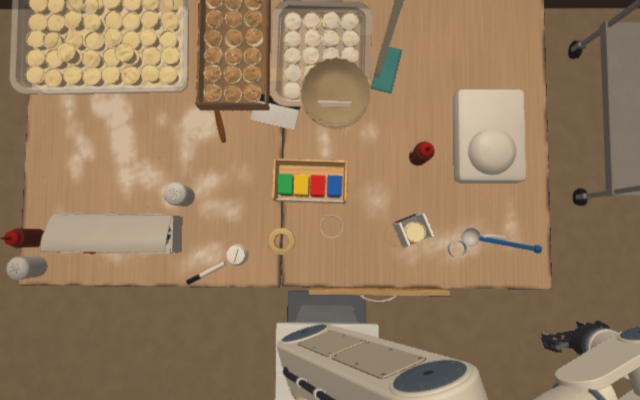

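The side view has the rack at about (332,195) with the lids at (325,175), and the holder with the sleeve at (310,262). In the top view the lids from left to right (+y to -y) are green (286,185), yellow (301,185), red (318,186) and blue (334,186). The holder is at (413,230), the ring cutters at (331,226) and (457,248), and the tape at (281,240).

```bash
cat > h.py <<'E'
from rig import r
import cv2,numpy as np
def ray(c,uv):
    R=cv2.Rodrigues(np.array(c["rvec"]))[0];C=-R.T@np.array(c["tvec"])
    K=np.array([[c["fx"],0,c["cx"]],[0,c["fy"],c["cy"]],[0,0,1]])
    return C,(R.T@np.linalg.inv(K)@np.c_[np.atleast_2d(uv),np.ones(len(np.atleast_2d(uv)))].T).T
def plane(c,uv,z):
    C,d=ray(c,uv);return C+d*((z-C[2])/d[:,2])[:,None]
def proj(c,P):
    K=np.array([[c["fx"],0,c["cx"]],[0,c["fy"],c["cy"]],[0,0,1]])
    return cv2.projectPoints(np.float64(P).reshape(-1,3),np.array(c["rvec"]),np.array(c["tvec"]),K,None)[0][:,0]
def blobs(m,amin=10):
    n,l,st,ce=cv2.connectedComponentsWithStats(m.astype(np.uint8));return [(st[i],ce[i],l==i) for i in range(1,n) if st[i][4]>=amin]
E
python3 - <<'E'
from h import *
f=cv2.imread("pics/top0.png");c=r.get_calibration("top")
h=cv2.cvtColor(f,cv2.COLOR_BGR2HSV)
for n,(a,b) in dict(red=(0,6),red2=(174,180),yellow=(20,32),green=(50,75),blue=(105,125)).items():
    m=(h[...,0]>=a)&(h[...,0]<=b)&(h[...,1]>180)&(h[...,2]>70);m[:150]=0;m[210:]=0;m[:,:260]=0;m[:,360:]=0
    for st,ce,_ in blobs(m,30):print(n,st,ce,plane(c,ce,136)[0].round(1))
for u,v in[(413,230),(415,232),(331,226),(457,248),(281,240),(423,152)]:print(u,v,plane(c,(u,v),[94,94,36,31,24,172][[413,415,331,457,281,423].index(u)])[0].round(0))
cr=[cv2.resize(f[y:y+60,x:x+90],None,fx=6,fy=5,interpolation=cv2.INTER_CUBIC)[:,:] for x,y in((265,145),(375,200))]
cv2.imwrite("pics/crop.png",np.vstack(cr))
w=r.grab_frame("wrist");cv2.imwrite("pics/w0.png",w[:,:,::-1]);print(r.get_calibration("wrist"))
C,_=ray(r.get_calibration("wrist"),(0,0));print(C, r.sense()["eef_pos"])
E
```

```text
red [310 175  15  21 287] [317.17073171 185.04181185] [567.4  27.6 136. ]
yellow [294 175  15  21 288] [300.73263889 184.45486111] [568.7  74.9 136. ]
blue [328 177  13  18 200] [333.995 185.485] [566.4 -20.7 136. ]
413 230 [ 441. -254.   94.]
415 232 [ 435. -260.   94.]
331 226 [452. -14.  36.]
457 248 [ 388. -400.   31.]
281 240 [408. 140.  24.]
423 152 [ 658. -268.  172.]
{'fx': 290.07136182155625, 'fy': 290.07136182155625, 'cx': 320.7133971906326, 'cy': 197.58459979499438, 'rvec': array([-2.35971789,  1.72600248,  0.22747942]), 'tvec': array([-623.14240082,  -33.16159271,  377.47410094])}
[ 250.87639972 -574.62807591  372.50026344] [ 188.63656521 -595.47904812  238.71043242]
```

View pics/crop.png

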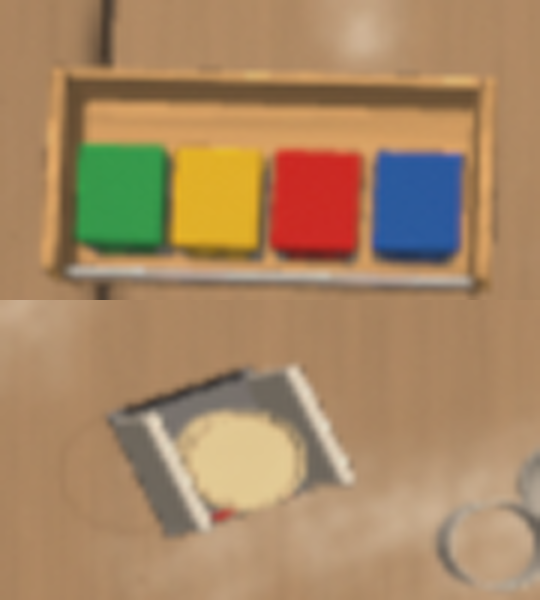

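The crop shows the rack almost square to the world. The holder is turned about +22°, with its red front mark at crop (222,515) and the black stop at upper left (180,395). The sleeve centre is at crop (243,460), which is near world (435,-260). I'll move above the sleeve and look with the wrist camera.

carry_out --targets '[{"dp": [37,-27,-5],"yaw": -10},{"dp": [75,-55,-10],"yaw": -20},{"dp": [112,-82,-15],"yaw": -30},{"dp": [149,-109,-20],"yaw": -40},{"dp": [187,-136,-20],"yaw": -50},{"dp": [224,-163,-20],"yaw": -60},{"dp": [261,-191,-20],"yaw": -70},{"dp": [299,-218,-20],"yaw": -80},{"dp": [336,-245,-20],"yaw": -90},{"dp": [336,-245,-20],"yaw": -94},{"dp": [336,-245,-20],"yaw": -94}]' --fingers 1

```text
clock: 1.52
eef_pos: [435.2, -260.3, 259.1]
tcp_rot: [-3.141, -0.0, 1.948]
contact_force: [-0.7, 0.3, 0.2]
opening: 0.999
grasp_force: 0.0
```

```bash
python3 - <<'E'
from h import *
c=r.get_calibration("wrist");w=r.grab_frame("wrist")[:,:,::-1];cv2.imwrite("pics/w1.png",w)
np.save("w1.npy",c,allow_pickle=True)
s=r.sense();print(s["eef_pos"],s["tcp_rot"],s["qpos"]);print(ray(c,(320,198)))
E
```

```text
[ 434.94098231 -260.66920651  259.10005071] [-3.14124306e+00 -2.60431259e-04  1.94607176e+00] [-5.42799237e-01  1.48454114e-01  1.85898686e+00 -1.31908105e-04
  1.13457091e+00 -9.18018952e-01]
(array([ 411.33723914, -198.42271462,  392.90422507]), array([[ 0.09359255, -0.24151942, -0.96587623]]))
```

View pics/w1.png

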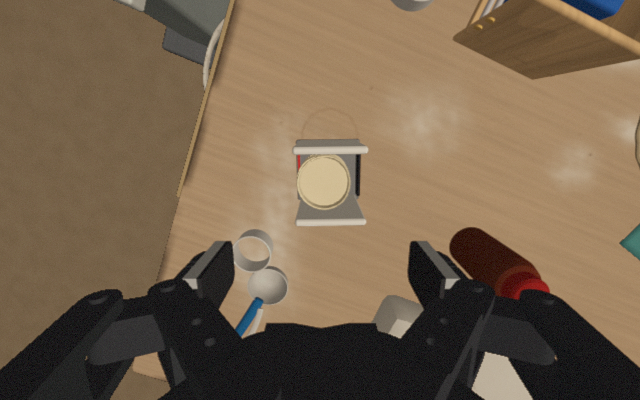

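The wrist view shows the holder aligned with the image: cheek tops at rows 150 and 222 (columns 294–367), red front edge at column 298, black stop at column 358, and the sleeve at (323,182). Next I measure it.

```bash
cat >> h.py <<'E'
def holder(c,w):
    h=cv2.cvtColor(w,cv2.COLOR_BGR2HSV);m=(h[...,1]<40)&(h[...,2]>165)
    return h,m
E
python3 - <<'E'
from h import *
c=np.load("w1.npy",allow_pickle=True).item();w=cv2.imread("pics/w1.png")
h,m=holder(c,w);print(h[150,330],h[222,330],h[182,323],h[185,298],h[170,340])
m[:130]=0;m[240:]=0;m[:,:285]=0;m[:,380:]=0
P=[]
for st,ce,l in blobs(m,60):
    ys,xs=np.nonzero(l);q=plane(c,np.c_[xs,ys],112)[:,:2];q=q.astype(np.float32)
    rc=cv2.minAreaRect(q);print(st,ce,plane(c,ce,112)[0].round(1),np.round(rc[1],1),round(rc[2],1))
m=(h[...,0]<30)&(h[...,1]>40)&(h[...,2]>190);m[:153]=0;m[218:]=0;m[:,:285]=0;m[:,380:]=0
for st,ce,l in blobs(m,200):
    ys,xs=np.nonzero(l);q=plane(c,np.c_[xs,ys],94)[:,:2].astype(np.float32);print("sleeve",st,plane(c,ce,94)[0],cv2.minEnclosingCircle(q),plane(c,[(st[0]+st[2]/2-.5,st[1]+st[3]/2-.5)],94))
m=((h[...,0]<8)|(h[...,0]>172))&(h[...,1]>150);m[:140]=0;m[230:]=0;m[:,:285]=0;m[:,315:]=0
for st,ce,l in blobs(m,4):print("line",st,plane(c,ce,8))
E
```

```text
[ 19  33 208] [ 19  35 209] [ 20  74 208] [ 21  70 207] [ 20  72 208]
[293 146  75   8 498] [330.15461847 149.9497992 ] [ 430.  -220.7  112. ] [71.1  6.7] 21.7
[296 219  70   7 389] [330.42673522 222.00514139] [ 457.9 -288.4  112. ] [70.8  6.3] 23.1
sleeve [ 297  156   50   52 1911] [ 435.10394348 -255.10223796   94.        ] ((436.671875, -256.2783203125), 28.61686134338379) [[ 435.15099474 -255.89314868   94.        ]]
line [298 155   2  14  27] [[ 403.43074338 -258.2273469     8.        ]]
```

Holder centre ≈ (443.9,-254.5), yaw ≈ 22.4°. Sleeve ≈ (435.6,-256). I'll descend over the sleeve and pinch it along the holder's x.

carry_out --targets '[{"dp": [4,2,50],"yaw": -1},{"dp": [4,2,95],"yaw": -1},{"dp": [4,2,130],"yaw": -1},{"dp": [4,2,150],"yaw": -1},{"dp": [4,2,170],"yaw": -1},{"dp": [4,2,182],"yaw": -1},{"dp": [4,2,190],"yaw": -1},{"dp": [4,2,190],"yaw": -1}]' --fingers 1

```text
clock: 2.58
eef_pos: [435.3, -256.4, 69.1]
tcp_rot: [-3.141, -0.0, 1.964]
contact_force: [-0.3, -0.0, -0.4]
opening: 0.999
grasp_force: 0.0
```

carry_out --targets '[{"dp": [0,0,0]},{"dp": [0,0,0]},{"dp": [0,0,0]},{"dp": [0,0,0]},{"dp": [0,0,0]},{"dp": [0,0,0]}]' --fingers -1 --grip_force 20

```text
schema error: expected keys dp, yaw
```

carry_out --targets '[{"dp": [0,0,0],"yaw": 0},{"dp": [0,0,0],"yaw": 0},{"dp": [0,0,0],"yaw": 0},{"dp": [0,0,0],"yaw": 0},{"dp": [0,0,0],"yaw": 0},{"dp": [0,0,0],"yaw": 0}]' --fingers -1 --grip_force 20

```text
clock: 3.32
eef_pos: [435.9, -256.6, 70.1]
tcp_rot: [3.141, 0.001, 1.965]
contact_force: [-0.2, -0.3, 5.7]
opening: 0.639
grasp_force: 20.3
```

carry_out --targets '[{"dp": [0,0,-8],"yaw": 0},{"dp": [0,0,-20],"yaw": 0},{"dp": [0,0,-35],"yaw": 0},{"dp": [0,0,-55],"yaw": 0},{"dp": [0,0,-80],"yaw": 0},{"dp": [0,0,-105],"yaw": 0},{"dp": [0,0,-130],"yaw": 0},{"dp": [0,0,-130],"yaw": 0}]'

```text
clock: 4.32
eef_pos: [436.6, -257.0, 201.8]
tcp_rot: [3.139, 0.004, 1.965]
contact_force: [0.5, -0.0, -1.2]
opening: 0.637
grasp_force: 21.3
```

```bash
python3 - <<'E'
from h import *
c=r.get_calibration("wrist");w=r.grab_frame("wrist")[:,:,::-1];s=r.grab_frame("side")[:,:,::-1]
cv2.imwrite("pics/l1.png",np.hstack([w[80:380,120:520],cv2.resize(s[190:340,220:420],None,fx=2,fy=2)]))
print(r.sense()["opening"],r.sense()["eef_pos"])
E
```

```text
0.6342432769670246 [ 435.29767153 -256.22969753  199.38418197]
```

View pics/l1.png

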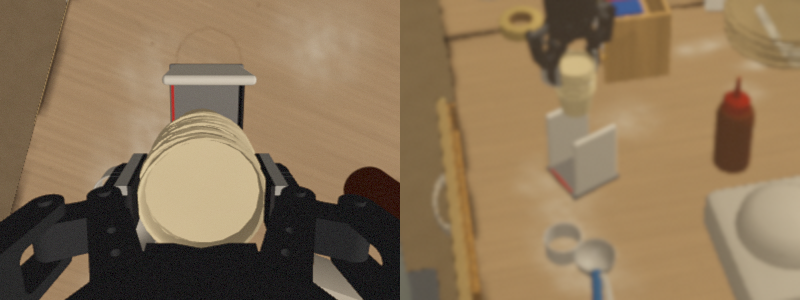

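The sleeve is held upright and clear of the holder, centred at (200,195) in the wrist crop. I'll carry it to about (570,-165) and stand it there.

carry_out --targets '[{"dp": [5,25,0],"yaw": 0},{"dp": [13,63,0],"yaw": 0},{"dp": [21,103,0],"yaw": 0},{"dp": [29,140,20],"yaw": 0},{"dp": [32,159,50],"yaw": 0},{"dp": [32,159,85],"yaw": 0},{"dp": [32,159,110],"yaw": 0},{"dp": [32,159,124],"yaw": 0},{"dp": [32,159,131],"yaw": 0},{"dp": [32,159,135],"yaw": 0},{"dp": [32,159,137],"yaw": 0},{"dp": [32,159,137],"yaw": 0}]'

```text
clock: 5.92
eef_pos: [570.3, -165.9, 62.8]
tcp_rot: [3.141, 0.001, 1.965]
contact_force: [-0.1, -0.3, 0.0]
opening: 0.638
grasp_force: 21.4
```

carry_out --targets '[{"dp": [0,0,1],"yaw": 0},{"dp": [0,0,1.5],"yaw": 0},{"dp": [0,0,1.5],"yaw": 0}]'

```text
clock: 6.3
eef_pos: [570.7, -166.0, 62.1]
tcp_rot: [3.14, 0.001, 1.965]
contact_force: [-1.1, -0.2, 8.6]
opening: 0.633
grasp_force: 21.8
```

carry_out --targets '[{"dp": [0,0,0],"yaw": 0},{"dp": [0,0,0],"yaw": 0},{"dp": [0,0,0],"yaw": 0},{"dp": [0,0,0],"yaw": 0},{"dp": [0,0,-15],"yaw": 0},{"dp": [0,0,-35],"yaw": 0},{"dp": [0,0,-70],"yaw": 0},{"dp": [0,0,-120],"yaw": 0},{"dp": [0,0,-180],"yaw": 0},{"dp": [0,0,-180],"yaw": 0}]' --fingers 1

```text
clock: 7.55
eef_pos: [572.8, -166.6, 247.2]
tcp_rot: [3.134, 0.006, 1.965]
contact_force: [0.3, -0.2, -0.3]
opening: 0.999
grasp_force: 0.0
```

carry_out --targets '[{"dp": [25,10,0],"yaw": 4},{"dp": [63,24,0],"yaw": 10},{"dp": [103,39,0],"yaw": 16},{"dp": [143,54,0],"yaw": 22},{"dp": [171,66,0],"yaw": 24},{"dp": [182,70,0],"yaw": 24},{"dp": [182,70,0],"yaw": 24},{"dp": [182,70,0],"yaw": 24}]'

```text
clock: 8.55
eef_pos: [564.7, 28.2, 240.7]
tcp_rot: [-3.141, 0.0, 1.546]
contact_force: [0.2, -0.4, 0.3]
opening: 1.001
grasp_force: 0.0
```

```bash
python3 - <<'E'
from h import *
s=r.sense();c=r.get_calibration("wrist");w=r.grab_frame("wrist")[:,:,::-1];t=r.grab_frame("side")[:,:,::-1]
np.save("w2.npy",c,allow_pickle=True);cv2.imwrite("pics/w2full.png",w)
cv2.imwrite("pics/w2.png",np.vstack([w[0:300,60:580],cv2.resize(t[160:290,230:490],None,fx=2,fy=2)]))
print(s["eef_pos"],s["tcp_rot"])
h=cv2.cvtColor(w,cv2.COLOR_BGR2HSV)
for n,(a,b) in dict(red=(0,6),yellow=(20,32),green=(50,75),blue=(105,125)).items():
    m=(h[...,0]>=a)&(h[...,0]<=b)&(h[...,1]>165)&(h[...,2]>60)
    for st,ce,l in blobs(m,600):
        ys,xs=np.nonzero(l);q=plane(c,np.c_[xs,ys],136)[:,:2].astype(np.float32);rc=cv2.minAreaRect(q)
        print(n,st,np.round(rc[0],1),np.round(rc[1],1),round(rc[2],1))
E
```

```text
[564.70857063  28.24475113 240.72665039] [-3.14142136e+00  3.70083153e-04  1.54588123e+00]
red [ 293  168   69   51 3321] [570.4  34.4] [43.7 56.9] 88.6
yellow [ 292  112   72   53 3681] [571.3  80.4] [41.3 57. ] 88.0
blue [ 296  220   64   49 2963] [569.7 -12.3] [46.2 56.2] 88.6
```

View pics/w2.png

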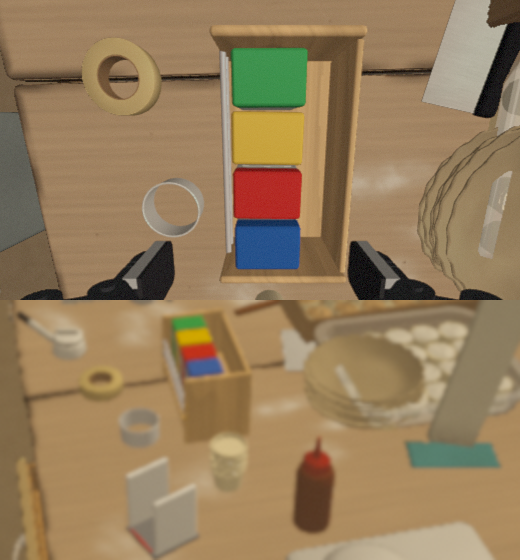

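The picture shows the sleeve standing upright at crop (228,460), clear of the holder. The red lid is at crop (268,194), between yellow and blue. The top and wrist views disagree by about 5 mm in y, so I'll check against the side view and the sleeve, whose position is known from the grip.

```bash
python3 - <<'E'
from h import *
f=r.grab_frame("side")[:,:,::-1];c=r.get_calibration("side");h=cv2.cvtColor(f,cv2.COLOR_BGR2HSV)
for n,(a,b) in dict(red=(0,6),yellow=(20,32),green=(50,75),blue=(105,125)).items():
    m=(h[...,0]>=a)&(h[...,0]<=b)&(h[...,1]>165)&(h[...,2]>60);m[:160]=0;m[215:]=0;m[:,:305]=0;m[:,360:]=0
    for st,ce,l in blobs(m,20):print(n,st,ce.round(1))
for P in [(567.4,27.6,136),(570.4,33.4,136),(568.7,74.9,136),(571.3,80.4,136)]:print(P,proj(c,P).round(1))
t=r.grab_frame("top")[:,:,::-1];ct=r.get_calibration("top");C,_=ray(ct,(0,0));print("topcam",C)
h=cv2.cvtColor(t,cv2.COLOR_BGR2HSV);u,v=proj(ct,(570.5,-166,86))[0].astype(int);print(u,v,h[v,u],h[v,u+40])
s=t[v-25:v+25,u-25:u+25];cv2.imwrite("pics/_t.png",s)
m=(h[...,2]>195)&(h[...,1]<110)&(h[...,1]>45);k=np.zeros_like(m);k[v-20:v+20,u-20:u+20]=1
for st,ce,l in blobs(m&k,40):print("sleeve top",st,ce,plane(ct,ce,86))
E
```

```text
red [321 183  17   7  88] [328.5 185.7]
yellow [318 174  18   9 131] [326.2 177.7]
(567.4, 27.6, 136) [[328.3 185.3]]
(570.4, 33.4, 136) [[328.8 184.3]]
(568.7, 74.9, 136) [[325.6 178. ]]
(571.3, 80.4, 136) [[326.  177.1]]
topcam [ 423.17933545    6.06909311 1440.58863976]
382 186 [ 20  90 220] [ 15 110 163]
sleeve top [375 179  19  17 241] [383.87136929 186.87551867] [[ 568.69519643 -170.20160633   86.        ]]
```

carry_out --targets '[{"dp": [3,5,20],"yaw": 0},{"dp": [3,5,50],"yaw": 0},{"dp": [3,5,80],"yaw": 0},{"dp": [3,5,100],"yaw": 0},{"dp": [3,5,115],"yaw": 0},{"dp": [3,5,127],"yaw": 0},{"dp": [3,5,135],"yaw": 0},{"dp": [3,5,140],"yaw": 0},{"dp": [3,5,140],"yaw": 0}]'

```text
clock: 9.88
eef_pos: [569.8, 32.1, 100.8]
tcp_rot: [-3.142, -0.0, 1.546]
contact_force: [0.3, 0.9, -0.4]
opening: 1.001
grasp_force: 0.0
```

carry_out --targets '[{"dp": [0,0,0],"yaw": 0},{"dp": [0,0,0],"yaw": 0},{"dp": [0,0,0],"yaw": 0},{"dp": [0,0,0],"yaw": 0},{"dp": [0,0,0],"yaw": 0},{"dp": [0,0,0],"yaw": 0}]' --fingers -1 --grip_force 40

```text
clock: 10.62
eef_pos: [570.1, 32.1, 101.4]
tcp_rot: [3.141, -0.0, 1.546]
contact_force: [-1.3, 0.1, 6.0]
opening: 0.67
grasp_force: 43.4
```

carry_out --targets '[{"dp": [0,0,-5],"yaw": 0},{"dp": [0,0,-13],"yaw": 0},{"dp": [0,0,-24],"yaw": 0},{"dp": [0,0,-38],"yaw": 0},{"dp": [0,0,-52],"yaw": 0},{"dp": [0,0,-62],"yaw": 0},{"dp": [0,0,-70],"yaw": 0},{"dp": [0,0,-70],"yaw": 0}]'

```text
clock: 11.62
eef_pos: [570.2, 32.1, 171.4]
tcp_rot: [3.141, -0.0, 1.546]
contact_force: [-0.3, 0.4, -2.2]
opening: 0.675
grasp_force: 43.2
```

```bash
python3 - <<'E'
from h import *
s=r.sense();print(s["eef_pos"],s["tcp_rot"],s["opening"])
w=r.grab_frame("wrist")[:,:,::-1];t=r.grab_frame("side")[:,:,::-1]
cv2.imwrite("pics/l2.png",np.vstack([w[60:360,60:580],cv2.resize(t[100:230,230:490],None,fx=2,fy=2)]))
E
```

```text
[570.15613814  32.08390613 171.4318576 ] [ 3.14051871e+00 -8.87176625e-05  1.54599517e+00] 0.6747759276206284
```

View pics/l2.png

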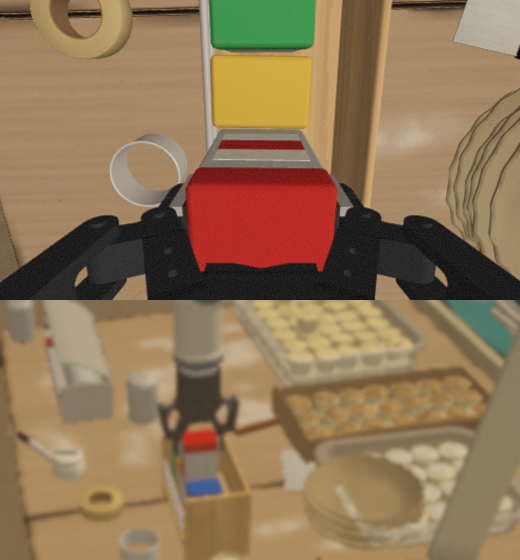

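The tin is lifted upright. Its label is visible on the +y side at wrist crop (262,150), and its underside is clear above the rail. I'll draw it straight out to the front.

carry_out --targets '[{"dp": [0,-8,0],"yaw": 0},{"dp": [0,-24,0],"yaw": 0},{"dp": [0,-46,0],"yaw": 0},{"dp": [0,-72,0],"yaw": 0},{"dp": [0,-100,0],"yaw": 0},{"dp": [0,-124,0],"yaw": 0},{"dp": [0,-142,0],"yaw": 0},{"dp": [0,-155,0],"yaw": 0},{"dp": [0,-155,0],"yaw": 0}]'

```text
clock: 12.85
eef_pos: [414.2, 35.9, 170.9]
tcp_rot: [3.141, 0.0, 1.546]
contact_force: [-0.3, 0.5, -2.1]
opening: 0.675
grasp_force: 43.3
```

carry_out --targets '[{"dp": [-8,0,0],"yaw": -4},{"dp": [-25,0,0],"yaw": -12},{"dp": [-45,0,0],"yaw": -21},{"dp": [-67,0,0],"yaw": -30},{"dp": [-89,0,0],"yaw": -39},{"dp": [-110,0,0],"yaw": -48},{"dp": [-128,0,0],"yaw": -55},{"dp": [-138,0,0],"yaw": -58},{"dp": [-142,0,0],"yaw": -58},{"dp": [-142,0,0],"yaw": -58}]'

```text
clock: 14.1
eef_pos: [411.7, -106.2, 170.8]
tcp_rot: [3.141, 0.0, 2.557]
contact_force: [0.4, 0.2, -1.9]
opening: 0.671
grasp_force: 43.4
```

carry_out --targets '[{"dp": [0,0,10],"yaw": 0},{"dp": [0,0,28],"yaw": 0},{"dp": [0,0,52],"yaw": 0},{"dp": [0,0,74],"yaw": 0},{"dp": [0,0,90],"yaw": 0},{"dp": [0,0,99],"yaw": 0},{"dp": [0,0,104],"yaw": 0},{"dp": [0,0,107],"yaw": 0},{"dp": [0,0,108],"yaw": 0},{"dp": [0,0,108],"yaw": 0}]'

```text
clock: 15.35
eef_pos: [411.6, -106.1, 63.1]
tcp_rot: [3.141, 0.001, 2.558]
contact_force: [-0.1, 0.3, -1.7]
opening: 0.675
grasp_force: 43.4
```

carry_out --targets '[{"dp": [0,0,0.7],"yaw": 0},{"dp": [0,0,1.4],"yaw": 0},{"dp": [0,0,1.8],"yaw": 0},{"dp": [0,0,1.8],"yaw": 0}]'

```text
clock: 15.85
eef_pos: [411.5, -106.1, 61.3]
tcp_rot: [3.142, 0.0, 2.558]
contact_force: [-1.2, 0.3, 5.7]
opening: 0.677
grasp_force: 44.1
```

carry_out --targets '[{"dp": [0,0,0],"yaw": 0},{"dp": [0,0,0],"yaw": 0},{"dp": [0,0,0],"yaw": 0},{"dp": [0,0,0],"yaw": 0},{"dp": [0,0,-10],"yaw": 0},{"dp": [0,0,-30],"yaw": 0},{"dp": [0,0,-60],"yaw": 0},{"dp": [0,0,-100],"yaw": 8},{"dp": [0,0,-140],"yaw": 17},{"dp": [0,0,-170],"yaw": 26},{"dp": [0,0,-182],"yaw": 34},{"dp": [0,0,-182],"yaw": 34}]' --fingers 1

```text
clock: 17.35
eef_pos: [411.8, -106.2, 244.3]
tcp_rot: [3.139, 0.002, 1.966]
contact_force: [-0.5, -0.6, -0.0]
opening: 1.0
grasp_force: 0.0
```

```bash
cat > lid.py <<'E'
from h import *
s=r.sense();c=r.get_calibration("wrist");w=r.grab_frame("wrist")[:,:,::-1];h=cv2.cvtColor(w,cv2.COLOR_BGR2HSV)
print(s["eef_pos"],np.degrees(s["tcp_rot"]),"cam",ray(c,(0,0))[0])
m=((h[...,0]<7)|(h[...,0]>173))&(h[...,1]>165)&(h[...,2]>60);m[260:]=0
for st,ce,l in blobs(m,800):
    ys,xs=np.nonzero(l);v=h[...,2][l];print(st,ce,np.percentile(v,[5,25,50,75,95]))
    for th in (0,np.percentile(v,75)-35):
        k=l&(h[...,2]>th);ys,xs=np.nonzero(k);rc=cv2.minAreaRect(plane(c,np.c_[xs,ys],96)[:,:2].astype(np.float32));print(th,np.round(rc[0],1),np.round(rc[1],1),round(rc[2],1))
cv2.imwrite("pics/lid_%d.png"%(s["clock"]*100),w)
E
python3 lid.py
```

```text
[ 411.82049833 -106.18315114  244.34861737] [1.79879890e+02 9.13039297e-02 1.12631157e+02] cam [386.49759518 -44.63710547 378.02437405]
[ 287  154   68   64 2394] [320.54928989 186.13324979] [140. 185. 187. 188. 189.]
0 [ 411.8 -104.1] [57.3 42.9] 56.0
153.0 [ 412.9 -104.7] [56.9 40.2] 56.1
```

carry_out --targets '[{"dp": [0,0,15],"yaw": 10},{"dp": [0,0,30],"yaw": 20},{"dp": [0,0,45],"yaw": 30},{"dp": [0,0,60],"yaw": 40},{"dp": [0,0,75],"yaw": 50},{"dp": [0,0,95],"yaw": 56.2},{"dp": [0,0,120],"yaw": 56.2},{"dp": [0,0,145],"yaw": 56.2},{"dp": [0,0,165],"yaw": 56.2},{"dp": [0,0,178],"yaw": 56.2},{"dp": [0,0,184],"yaw": 56.2},{"dp": [0,0,184],"yaw": 56.2}]'

```text
clock: 18.9
eef_pos: [411.2, -106.0, 58.8]
tcp_rot: [-3.141, 0.0, 0.985]
contact_force: [0.3, 0.4, 0.1]
opening: 0.999
grasp_force: 0.0
```

carry_out --targets '[{"dp": [0,0,0],"yaw": 0},{"dp": [0,0,0],"yaw": 0},{"dp": [0,0,0],"yaw": 0},{"dp": [0,0,0],"yaw": 0},{"dp": [0,0,0],"yaw": 0},{"dp": [0,0,0],"yaw": 0},{"dp": [0,0,0],"yaw": 0}]' --fingers -1 --grip_force 40

```text
clock: 19.77
eef_pos: [411.7, -106.2, 59.5]
tcp_rot: [3.141, -0.0, 0.984]
contact_force: [-0.2, 0.8, 7.0]
opening: 0.486
grasp_force: 43.7
```

I'll release once more, with the tin now centred at a known place. A look at it from the pose used for the holder view will give the wrist camera's bias.

carry_out --targets '[{"dp": [0,0,0],"yaw": 0},{"dp": [0,0,0],"yaw": 0},{"dp": [0,0,0],"yaw": 0},{"dp": [0,0,0],"yaw": 0},{"dp": [0,0,-12],"yaw": 0},{"dp": [0,0,-35],"yaw": 0},{"dp": [0,0,-65],"yaw": -6},{"dp": [0,0,-100],"yaw": -16},{"dp": [0,0,-140],"yaw": -26},{"dp": [0,0,-170],"yaw": -36},{"dp": [0,0,-184],"yaw": -46},{"dp": [0,0,-184],"yaw": -56}]' --fingers 1

```text
clock: 21.28
eef_pos: [411.9, -106.2, 245.2]
tcp_rot: [3.139, 0.002, 1.967]
contact_force: [-0.4, -0.4, 0.2]
opening: 1.003
grasp_force: 0.0
```

carry_out --targets '[{"dp": [0,0,0],"yaw": 0},{"dp": [0,0,0],"yaw": 0}]'

```text
clock: 21.52
eef_pos: [411.2, -106.0, 243.1]
tcp_rot: [-3.142, -0.0, 1.958]
contact_force: [0.4, 0.0, -0.1]
opening: 1.0
grasp_force: 0.0
```

```bash
python3 lid.py
```

```text
[ 411.16444889 -105.98390629  243.14146998] [-1.79997516e+02 -2.10187818e-03  1.12160314e+02] cam [386.65969892 -44.34415197 376.91233236]
[ 288  155   68   64 2415] [321.44016563 186.97225673] [139. 185. 187. 188. 189.]
0 [ 411.7 -104.1] [57.4 43.1] 56.5
153.0 [ 413.  -104.6] [56.8 40.3] 56.4
```

carry_out --targets '[{"dp": [0,0,15],"yaw": 10},{"dp": [0,0,30],"yaw": 20},{"dp": [0,0,45],"yaw": 30},{"dp": [0,0,60],"yaw": 40},{"dp": [0,0,75],"yaw": 50},{"dp": [0,0,95],"yaw": 55.8},{"dp": [0,0,120],"yaw": 55.8},{"dp": [0,0,145],"yaw": 55.8},{"dp": [0,0,165],"yaw": 55.8},{"dp": [0,0,178],"yaw": 55.8},{"dp": [0,0,184],"yaw": 55.8},{"dp": [0,0,184],"yaw": 55.8}]'

```text
clock: 23.08
eef_pos: [411.4, -106.0, 59.0]
tcp_rot: [-3.141, 0.0, 0.987]
contact_force: [-0.5, -0.4, -0.3]
opening: 1.0
grasp_force: 0.0
```

carry_out --targets '[{"dp": [0,0,0],"yaw": 0},{"dp": [0,0,0],"yaw": 0},{"dp": [0,0,0],"yaw": 0},{"dp": [0,0,0],"yaw": 0},{"dp": [0,0,0],"yaw": 0},{"dp": [0,0,0],"yaw": 0},{"dp": [0,0,0],"yaw": 0}]' --fingers -1 --grip_force 40

```text
clock: 23.95
eef_pos: [411.7, -106.2, 59.5]
tcp_rot: [3.141, -0.0, 0.988]
contact_force: [0.2, 0.0, 6.4]
opening: 0.485
grasp_force: 42.5
```

carry_out --targets '[{"dp": [0,0,-6],"yaw": 0},{"dp": [0,0,-18],"yaw": 0},{"dp": [0,0,-38],"yaw": 0},{"dp": [0,0,-62],"yaw": 0},{"dp": [0,0,-90],"yaw": 0},{"dp": [0,0,-118],"yaw": 0},{"dp": [0,0,-142],"yaw": 0},{"dp": [0,0,-156],"yaw": 0},{"dp": [0,0,-160],"yaw": 0},{"dp": [0,0,-160],"yaw": 0}]'

```text
clock: 25.2
eef_pos: [411.1, -106.0, 218.7]
tcp_rot: [-3.141, 0.0, 0.987]
contact_force: [0.4, 0.0, -1.7]
opening: 0.486
grasp_force: 41.8
```

carry_out --targets '[{"dp": [-6,7,0],"yaw": -3},{"dp": [-22,25,0],"yaw": -9},{"dp": [-43,49,0],"yaw": -17},{"dp": [-66,76,0],"yaw": -26},{"dp": [-90,103,0],"yaw": -35},{"dp": [-114,130,0],"yaw": -43},{"dp": [-134,153,0],"yaw": -50},{"dp": [-148,169,0],"yaw": -55},{"dp": [-153,175,0],"yaw": -55.8},{"dp": [-153,175,0],"yaw": -55.8},{"dp": [-153,175,0],"yaw": -55.8}]'

```text
clock: 26.58
eef_pos: [472.8, -329.2, 218.6]
tcp_rot: [-3.141, -0.001, 1.961]
contact_force: [-0.6, 0.4, -1.3]
opening: 0.486
grasp_force: 42.0
```

```bash
python3 - <<'E'
from h import *
s=r.sense();c=r.get_calibration("wrist");w=r.grab_frame("wrist")[:,:,::-1];cv2.imwrite("pics/w3.png",w)
print(s["eef_pos"],np.degrees(s["tcp_rot"]),ray(c,(0,0))[0])
h,m=holder(c,w);p=proj(c,[(430,-220.7,112),(457.9,-288.4,112)]);print(p)
b=np.zeros_like(m)
x0,y0=p.min(0).astype(int)-60;x1,y1=p.max(0).astype(int)+60;b[max(0,int(p[:,1].min())-30):int(p[:,1].max())+30,x0:x1]=1
for st,ce,l in blobs(m&b,100):
    ys,xs=np.nonzero(l);q=plane(c,np.c_[xs,ys],112)[:,:2].astype(np.float32);rc=cv2.minAreaRect(q);print(st,ce,plane(c,ce,112)[0].round(1),np.round(rc[0],1),np.round(rc[1],1),round(rc[2],1))
for st,ce,l in blobs(((h[...,0]<8)|(h[...,0]>172))&(h[...,1]>150)&b,4):print("line",st,plane(c,ce,8))
E
```

```text
[ 472.76623021 -329.21980154  218.62549481] [-1.79976635e+02 -5.89308600e-02  1.12335556e+02] [ 448.20444328 -267.75573464  352.45520571]
[[322.07960453  51.47802413]
 [321.99777732 149.17738572]]
[275  48  95  10 919] [321.78998912  52.4570185 ] [ 430.1 -221.4  112. ] [ 430.2 -221.4] [71.2  6.2] 22.4
[279 146  87   9 751] [322.22902796 149.98668442] [ 458.3 -288.9  112. ] [ 458.2 -289. ] [70.8  6.5] 22.4
line [286  81   4  55 136] [[ 408.34117163 -270.21864369    8.        ]]
```

View pics/w3.png

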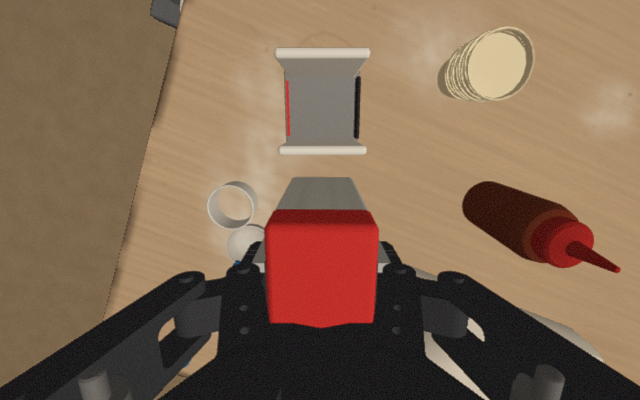

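The wrist view shows the holder empty: cheeks at rows 52 and 150, red front edge at column 288, black stop at column 357. The tin is held upright with its plain narrow face towards the holder, so the labelled face looks left, to the holder's front. Corrected for bias, the holder centre is ≈ (443.0,-256.5).

carry_out --targets '[{"dp": [6,0,0],"yaw": 0},{"dp": [18,0,0],"yaw": 0},{"dp": [35,0,0],"yaw": 0},{"dp": [53,0,0],"yaw": 0},{"dp": [68,0,0],"yaw": 0},{"dp": [76,0,10],"yaw": 0},{"dp": [78.5,0,22],"yaw": 0},{"dp": [78.5,0,35],"yaw": 0},{"dp": [78.5,0,46],"yaw": 0},{"dp": [78.5,0,54],"yaw": 0},{"dp": [78.5,0,60],"yaw": 0},{"dp": [78.5,0,60],"yaw": 0}]'

```text
clock: 28.12
eef_pos: [443.1, -257.6, 158.6]
tcp_rot: [-3.141, -0.001, 1.961]
contact_force: [0.8, 0.5, -1.6]
opening: 0.486
grasp_force: 41.9
```

```bash
python3 - <<'E'
from h import *
s=r.sense();print(s["eef_pos"],np.degrees(s["tcp_rot"]),s["wrist_torque"])
w=r.grab_frame("wrist")[:,:,::-1];t=r.grab_frame("side")[:,:,::-1]
cv2.imwrite("pics/l3.png",np.hstack([w[60:400,150:490],cv2.resize(t[210:310,260:360],(340,340),interpolation=cv2.INTER_CUBIC)]))
E
```

```text
[ 443.1185849  -257.55075665  158.580695  ] [-1.79978746e+02 -2.92074818e-02  1.12370107e+02] [0.05896424 0.01421249 0.01593377]
```

View pics/l3.png

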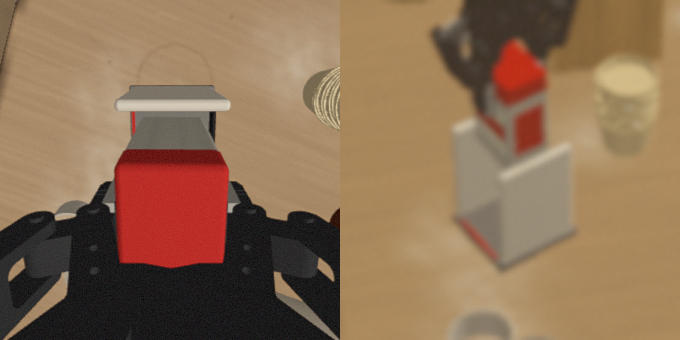

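The side view shows the tin already between the cheeks with clearance and no contact force. Its label points towards the open front. I'll descend.

carry_out --targets '[{"dp": [0.8,0,5],"yaw": 0},{"dp": [0.8,0,15],"yaw": 0},{"dp": [0.8,0,28],"yaw": 0},{"dp": [0.8,0,42],"yaw": 0},{"dp": [0.8,0,56],"yaw": 0},{"dp": [0.8,0,68],"yaw": 0},{"dp": [0.8,0,77],"yaw": 0},{"dp": [0.8,0,83],"yaw": 0},{"dp": [0.8,0,86],"yaw": 0},{"dp": [0.8,0,88],"yaw": 0},{"dp": [0.8,0,88],"yaw": 0}]'

```text
clock: 29.6
eef_pos: [443.0, -256.8, 71.1]
tcp_rot: [3.141, 0.0, 1.961]
contact_force: [-0.0, 0.4, -2.4]
opening: 0.49
grasp_force: 41.9
```

carry_out --targets '[{"dp": [0,0,0.5],"yaw": 0},{"dp": [0,0,1],"yaw": 0},{"dp": [0,0,1.5],"yaw": 0},{"dp": [0,0,2],"yaw": 0},{"dp": [0,0,2.3],"yaw": 0},{"dp": [0,0,2.3],"yaw": 0}]'

```text
clock: 30.35
eef_pos: [442.9, -256.8, 68.7]
tcp_rot: [-3.142, -0.0, 1.961]
contact_force: [-0.4, 0.2, -1.9]
opening: 0.491
grasp_force: 41.9
```

carry_out --targets '[{"dp": [0,0,0.4],"yaw": 0},{"dp": [0,0,0.8],"yaw": 0},{"dp": [0,0,1.2],"yaw": 0},{"dp": [0,0,1.2],"yaw": 0}]'

```text
clock: 30.85
eef_pos: [443.0, -256.8, 67.5]
tcp_rot: [3.142, 0.0, 1.961]
contact_force: [-0.8, 0.2, -1.2]
opening: 0.483
grasp_force: 41.9
```

carry_out --targets '[{"dp": [0,0,0.4],"yaw": 0},{"dp": [0,0,0.8],"yaw": 0},{"dp": [0,0,0.8],"yaw": 0}]'

```text
clock: 31.22
eef_pos: [443.1, -256.9, 67.5]
tcp_rot: [3.142, 0.0, 1.961]
contact_force: [-1.8, 1.4, 11.5]
opening: 0.489
grasp_force: 43.0
```

carry_out --targets '[{"dp": [0,0,0],"yaw": 0},{"dp": [0,0,0],"yaw": 0},{"dp": [0,0,0],"yaw": 0},{"dp": [0,0,0],"yaw": 0},{"dp": [0,0,-10],"yaw": 0},{"dp": [0,0,-30],"yaw": 0},{"dp": [0,0,-60],"yaw": 0},{"dp": [0,0,-100],"yaw": 0},{"dp": [0,0,-150],"yaw": 0},{"dp": [0,0,-185],"yaw": 0},{"dp": [0,0,-185],"yaw": 0}]' --fingers 1

```text
clock: 32.6
eef_pos: [444.4, -257.7, 255.3]
tcp_rot: [3.138, 0.005, 1.961]
contact_force: [0.5, 0.7, -0.6]
opening: 1.0
grasp_force: 0.0
```

```bash
python3 - <<'E'
from h import *
w=r.grab_frame("wrist")[:,:,::-1];t=r.grab_frame("side")[:,:,::-1]
cv2.imwrite("pics/f.png",np.hstack([w[0:300,140:540],cv2.resize(t[150:300,230:430],None,fx=2,fy=2)]))
print(r.sense()["clock"])
E
```

```text
32.7
```

View pics/f.png

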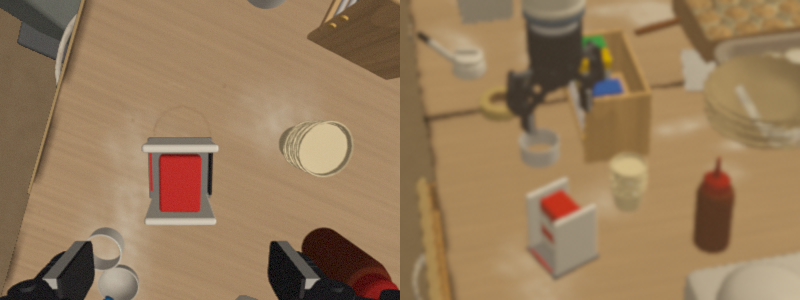

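The tin stands square and centred between the cheeks at wrist crop (180,183), with its label to the open front. The sleeve stands upright and clear at (325,148), and the other tins are still in the rack.

```bash
python3 -c "
from rig import r
print(r.sign_off())"
```

```text
the job is handed in; nothing more can be done
None
```

The job is handed in at about 33 s: the red tin stands upright in the holder with its label to the open front, the sleeve stands clear on the worktop, and nothing else appears to have moved; I let go of the tin twice before the final carry, the second time to check its position.

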